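Step the hallway candles down from the potpourri bowl

ROBOT

A 7-joint arm with a two-finger parallel gripper is mounted at the origin on the work surface. World frame = base frame: x ahead of the robot, y to its left, z up, the work surface at z = 0. Lengths are in m, angles in rad, forces in N, time in s.
With the tool pointing down it reaches from about 0.425 to 0.875 m from the base axis. Payload 4.7 kg.
Tool frame: the origin (TCP) lies at the centre of the arm's flange, where the gripper is bolted on; the fingertips stand 182 mm ahead of it and the grasp point (between the pads) lies ahead of it (ctrl.hold_point_z is the z of the grasp point in the tool frame, in m); z points along the fingers, y is the direction in which the jaws open and shut (so a half turn about z gives the same grasp; the last joint's range is limited). The gripper opens to 87 mm and grips with 3 to 60 N. Pads are 19 mm wide; open, the fingers measure 117 mm over their backs; the gripper's body (75 mm by 190 mm) begins 51 mm behind the grasp point.
Start: joints at [1.354, 0.321, -0.07, 1.45, 0.023, 1.371, -0.057], TCP at [0.149, -0.633, 0.405] pointing down, gripper open.
Joint ranges: [-2.86, 2.86], [-0.3, 2.09], [-1.38, 1.24], [0.06, 2.45], [-1.56, 4.7], [0.09, 2.05], [-2.69, 2.69]. Speed limits (rad/s): [2.57, 2.57, 3.14, 3.14, 3.14, 3.14, 3.14].

INTERFACE

Orientations are given as a rotation vector (axis times angle).
In Python, from bench import get_state, imaging, workorder, ctrl gives the robot as it stands.
- The arm moves only by the tool step_arm, never from a script. Its argument "increments" is a list of rows, each an object of numbers: "claw": the opening, from 0 (shut) to 1 (fully open); "tx", "ty", "tz": the shift along the tool's x, y, z in m; "spin": the turn about the tool's z in degrees. A call has 1 to 8 rows; each row is the pose to reach, as a shift and turn from the pose commanded when the call began, along the tool's axes at that moment; what a row does not reach only later rows make up. A row lasts 1/12 s, in which the tool goes at most 41.7 mm and 7.16 degrees, less where a joint would pass 70% of its speed; a pose out of reach is approached as far as the arm can. A call with a gripper value outside its range is refused whole. The fingers move at their own pace and stop on an object; "force" is the grip in N (left out, the last holds). Time passes only in rows, so rows that repeat a pose let the fingers close. It gives the time, the measured TCP pose, the force and the opening at its end, in the units of the state.
- get_state(): the state, without advancing time (a new reading comes with each control period).
- imaging.get_image(name): name is "scene" or "side" or "wrist"; returns the picture (384x512x3 uint8, blue, green, red); there is no depth.
- imaging.camera_params(name): a dict with "intrinsics" (3x3 intrinsics, pixels), "camera_from_world" (4x4, takes a point from world to camera coordinates). Camera axes: x right, y down, z forward; pixel columns grow to the right and rows downward; lengths in m; the calibration is good to about 2 mm. A picture is of the moment at which its call begins: read the wrist's pose just before it. camera_params takes no time and is no camera call; for the wrist camera it gives the pose at the moment of the call.
- workorder.close_job(): hands the job in, once; it reports no verdict.
The state is a dict: "time": time; "joint_positions": joint angles; "qd": joint speeds; "joint_torque": joint torques, N m; "position": TCP position; "tool_rot": TCP orientation; "ft_force": force on the tool from outside, world axes, zero at the start; "torque": the same for the moment, N m; "grip_width": opening from 0.0 (shut) to 1.0 (fully open).
Only numpy, scipy, OpenCV 4.12 (cv2) and the standard library are available. Lean on these libraries where they do the work, as an engineer would, in place of code of your own. Each camera call takes 0.05 s, during which the arm holds its last target. There are 200 camera calls.

TASK

Tidy the hall table: stand the four pillar candles on the four coasters of the oak board, one upright in the middle of each, in order of height, with the tallest on the coaster next to the potpourri bowl and stepping down to the shortest next to the plant. Leave the bowl and the plant standing where they are.

Things in the scene. Friction and masses are not known exactly. Their poses are not given: they have to be found in the camera images.
- candle_ivory: Ivory (cream-white) LED pillar candle, an upright solid cylinder 50 mm in diameter and 135 mm tall (the tallest of the four), with a 17 mm plastic flame in the middle of its top (look only, it cannot be touched); 297 g, give or take 30%. It starts standing on the table, robot side of the board. Origin: centre of its underside; z up the candle.
- candle_green: Sage-green LED pillar candle, an upright solid cylinder 50 mm in diameter and 110 mm tall (the second tallest of the four), with a 17 mm plastic flame in the middle of its top (look only, it cannot be touched); 242 g, give or take 30%. It starts standing on the table, robot side of the board. Origin: centre of its underside; z up the candle.
- candle_red: Dark red LED pillar candle, an upright solid cylinder 50 mm in diameter and 85 mm tall (the second shortest of the four), with a 17 mm plastic flame in the middle of its top (look only, it cannot be touched); 187 g, give or take 30%. It starts standing on the table, robot side of the board. Origin: centre of its underside; z up the candle.
- candle_blue: Blue LED pillar candle, an upright solid cylinder 50 mm in diameter and 60 mm tall (the shortest of the four), with a 17 mm plastic flame in the middle of its top (look only, it cannot be touched); 132 g, give or take 30%. It starts standing on the table, robot side of the board. Origin: centre of its underside; z up the candle.
- coaster_cork: Round brown cork coaster, 74 mm across, 4 mm thick, fixed; origin: centre of its underside; its top is 16 mm above the table. The four lie in a straight row, 105 mm centre to centre, on an oak board 420 x 90 x 12 mm on the table. Which coaster is where in the row changes; its colour does not matter for the job.
- coaster_marble: Round pale marble coaster, 74 mm across, 4 mm thick, fixed; origin: centre of its underside; its top is 16 mm above the table. The four lie in a straight row, 105 mm centre to centre, on an oak board 420 x 90 x 12 mm on the table. Which coaster is where in the row changes; its colour does not matter for the job.
- coaster_copper: Round shiny copper coaster, 74 mm across, 4 mm thick, fixed; origin: centre of its underside; its top is 16 mm above the table. The four lie in a straight row, 105 mm centre to centre, on an oak board 420 x 90 x 12 mm on the table. Which coaster is where in the row changes; its colour does not matter for the job.
- coaster_slate: Round near-black slate coaster, 74 mm across, 4 mm thick, fixed; origin: centre of its underside; its top is 16 mm above the table. The four lie in a straight row, 105 mm centre to centre, on an oak board 420 x 90 x 12 mm on the table. Which coaster is where in the row changes; its colour does not matter for the job.
- bowl: Open clear glass bowl of dark red potpourri, 124 mm across the rim, 55 mm high, 0.7 kg, loose on the table in line with the row of coasters, beyond one end of the board (which end changes): its centre is 140 mm from that of the nearest coaster. It marks the tall end of the row. Origin: centre of its underside.
- plant: Small succulent in a terracotta pot 90 mm across, 95 mm high in all, 0.6 kg, loose on the table in line with the row, beyond the other end of the board, its centre 140 mm from the nearest coaster. Origin: centre of its underside. Other small things among the candles on the table (matchbox, key, car fob) are no more than 13 mm high.
There are look-alikes about, which are no part of the job. Leave any purple look-alike of the candle_ivory alone. Several things have the shape of the candle_red; the one meant has the colours described above.

How it is judged:
By the outcome, as a careful person would: the job done as asked, in the order asked, and still so for the second after the job is handed in, with the robot touching nothing.
It also fails if it takes over 109 s, if anything falls off the work surface, if the arm or the gripper's body presses on something with over 40 N, if the wrist force passes 120 N, or if a joint passes its speed limit or range.

## Working session

There is one attempt and no reset: what is moved stays moved. The work goes in short steps, Python scripts to look and compute and a tool call to move; the robot and the scene stay as the last step left them, time stands still between calls to the robot, and variables do not carry over. Pictures are saved under pics/ and viewed, on a budget of 14 in all, crops included, one or two more only if the job needs it, and the job is handed in when it is done.

Besides the shell and the picture viewer there is one more tool, called as name(argument=value, ...), one argument or row to a line, values as JSON. step_arm: Moves the arm, as the interface text tells. Its arguments: {"type":"object","properties":{"increments":{"type":"array"},"force":{"type":"number"}},"required":["increments"]}

```bash
mkdir -p pics; python3 - <<'E'
from bench import get_state, imaging, workorder, ctrl
import cv2, numpy as np
s=get_state(); print(s); print(ctrl.hold_point_z)
for n in("scene","side"):
    im=imaging.get_image(n); cv2.imwrite(f"pics/{n}0.png",im)
    p=imaging.camera_params(n); print(n,np.round(p["intrinsics"],1).tolist(),np.round(p["camera_from_world"],3).tolist())
E
```

```text
{'time': 0.0, 'joint_positions': array([ 1.35407989,  0.32185215, -0.07007452,  1.45169293,  0.02261667,
        1.37080328, -0.05689103]), 'qd': array([ 0.00184647, -0.00097146,  0.00043836,  0.00010539, -0.00041011,
       -0.0003524 , -0.00084443]), 'joint_torque': array([ 3.74094925e-04, -4.91282523e+01, -4.03197370e-01, -3.12528276e+01,
       -6.37278683e-02,  4.34586941e-02,  1.87533419e-04]), 'position': array([ 0.14861435, -0.63256903,  0.40363316]), 'tool_rot': array([-3.11876264e+00, -3.61590428e-01,  5.40725612e-04]), 'ft_force': array([-0.42475288, -0.61718762,  0.41424524]), 'torque': array([ 0.00597307, -0.01311426, -0.00522641]), 'grip_width': 0.998487692013259}
0.1635
scene [[442.7, 0.0, 253.6], [0.0, 442.7, 195.6], [0.0, 0.0, 1.0]] [[0.832, 0.555, -0.019, -0.44], [0.29, -0.463, -0.837, -0.109], [-0.474, 0.691, -0.546, 1.278], [0.0, 0.0, 0.0, 1.0]]
side [[369.1, 0.0, 252.8], [0.0, 369.1, 193.2], [0.0, 0.0, 1.0]] [[-0.708, -0.706, 0.006, 0.374], [-0.516, 0.511, -0.687, 0.319], [0.482, -0.49, -0.726, 0.601], [0.0, 0.0, 0.0, 1.0]]
```

View pics/scene0.png

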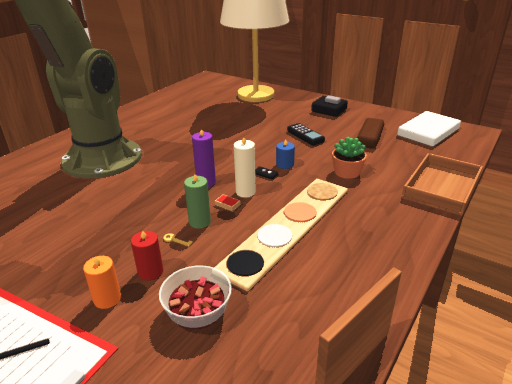

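View pics/side0.png

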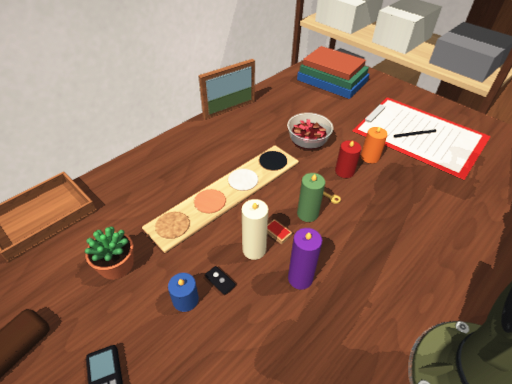

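The scene view shows the bowl at (196,297), then slate (245,263), marble (275,236), copper (300,212) and cork (322,190), with the plant at (350,160). The candles are ivory (245,168), green (198,202), red (147,255) and blue (285,155). The look-alikes are purple (204,160) and orange (102,282). The side view agrees. So ivory goes to slate, green to marble, red to copper and blue to cork.

```bash
cat > h.py <<'E'
import cv2, numpy as np
from bench import get_state, imaging, ctrl
H=dict(ivory=.135,green=.11,red=.085,blue=.06,purple=.135,orange=.085)
def ray(p,uv,z):
    T=np.array(p["camera_from_world"]);R,t=T[:3,:3],T[:3,3]
    o=-R.T@t; d=R.T@np.linalg.inv(p["intrinsics"])@[uv[0],uv[1],1]
    return (o+d*(z-o[2])/d[2])[:2]
def mask(im,n):
    h=cv2.cvtColor(im,cv2.COLOR_BGR2HSV)
    lo,hi={'ivory':((15,15,110),(35,110,255)),'green':((50,60,30),(80,255,200)),'red':((0,200,70),(5,255,255)),'blue':((105,150,50),(122,255,255)),
     'purple':((128,120,40),(150,255,255)),'orange':((6,190,150),(16,255,255)),'slate':((0,0,0),(179,120,35)),'marble':((0,0,200),(179,60,255)),'copper':((5,90,150),(14,190,255)),'cork':((11,90,120),(20,200,255))}[n]
    if n=='red': return cv2.inRange(h,lo,hi)|cv2.inRange(h,(174,200,70),(179,255,255))
    return cv2.inRange(h,lo,hi)
def blob(im,n,seed,r=45):
    m=mask(im,n); k=np.zeros_like(m); cv2.circle(k,(int(seed[0]),int(seed[1])),r,255,-1); m&=k
    m=cv2.morphologyEx(m,cv2.MORPH_OPEN,np.ones((3,3)))
    c=max(cv2.findContours(m,cv2.RETR_EXTERNAL,cv2.CHAIN_APPROX_NONE)[0],key=cv2.contourArea)
    return c
E
python3 - <<'E'
from h import *
S={'scene':dict(ivory=(245,168),green=(198,205),red=(147,257),blue=(285,156),purple=(204,162),orange=(102,282),slate=(245,263),marble=(275,236),copper=(300,212),cork=(322,190)),
'side':dict(ivory=(255,231),green=(311,198),red=(348,160),blue=(183,293),purple=(304,261),orange=(374,146),slate=(273,161),marble=(243,180),copper=(210,201),cork=(172,225))}
for v in S:
    im=cv2.imread(f"pics/{v}0.png"); p=imaging.camera_params(v)
    for n,s in S[v].items():
        try:
            c=blob(im,n,s,40 if n in H else 24)
            x,y,w,hh=cv2.boundingRect(c)
            if n in H: q=cv2.minAreaRect(c)[0]; z=H[n]/2
            else: q=cv2.fitEllipse(cv2.convexHull(c))[0]; z=.016
            print(v,n,np.round(q,1),(w,hh),np.round(ray(p,q,z),4))
        except Exception as e: print(v,n,'fail',e)
    for n,q,z in(('bowl',(196,283) if v=='scene' else (310,127),.055),):
        print(n,np.round(ray(p,q,z),3))
p=imaging.camera_params('wrist');print(np.round(p['intrinsics'],1).tolist(),np.round(p['camera_from_world'],3).tolist())
E
```

```text
scene ivory [244.  171.5] (21, 50) [0.4644 0.0574]
scene green fail max() iterable argument is empty
scene red [144.7 260.3] (25, 37) [ 0.4706 -0.2819]
scene blue fail max() iterable argument is empty
scene purple [203.5 158.8] (22, 54) [0.341  0.0559]
scene orange [104.1 287.7] (36, 44) [ 0.4625 -0.3725]
scene slate fail max() iterable argument is empty
scene marble [274.3 234.5] (34, 22) [ 0.6189 -0.0554]
scene copper [300.  212.1] (31, 19) [0.6253 0.0457]
scene cork [321.7 191.4] (31, 18) [0.628  0.1502]
bowl [ 0.601 -0.285]
side ivory [254.5 236. ] (26, 47) [0.4446 0.0796]
side green [310.8 197.3] (26, 47) [ 0.438  -0.0909]
side red [358.  131.5] (9, 6) [ 0.5072 -0.3835]
side blue [183.3 291.6] (29, 38) [0.4673 0.244 ]
side purple [304.6 258.3] (34, 61) [0.3418 0.0498]
side orange [372.4 149.3] (23, 29) [ 0.4385 -0.3463]
side slate fail max() iterable argument is empty
side marble [242.5 179. ] (30, 21) [ 0.6151 -0.0513]
side copper [209.6 200.9] (32, 24) [0.6166 0.054 ]
side cork [171.9 224.4] (36, 29) [0.6217 0.1582]
bowl [ 0.602 -0.292]
[[326.6, 0.0, 255.6], [0.0, 326.6, 184.7], [0.0, 0.0, 1.0]] [[0.229, -0.973, -0.002, -0.649], [-0.937, -0.221, 0.272, -0.034], [-0.265, -0.061, -0.962, 0.391], [0.0, 0.0, 0.0, 1.0]]
```

step_arm(
  increments=[
    {"tx": 0.03,"ty": -0.02,"tz": -0.006,"spin": -6},
    {"tx": 0.06,"ty": -0.04,"tz": -0.012,"spin": -12},
    {"tx": 0.09,"ty": -0.06,"tz": -0.02,"spin": -18},
    {"tx": 0.12,"ty": -0.08,"tz": -0.025,"spin": -24},
    {"tx": 0.155,"ty": -0.105,"tz": -0.03,"spin": -30},
    {"tx": 0.185,"ty": -0.125,"tz": -0.04,"spin": -36},
    {"tx": 0.215,"ty": -0.145,"tz": -0.045,"spin": -42},
    {"tx": 0.245,"ty": -0.168,"tz": -0.05,"spin": -48},
  ],
)

```text
invalid input at $.increments[0]: expected keys claw, tx, ty, tz, spin
```

step_arm(
  increments=[
    {"claw": 1,"tx": 0.03,"ty": -0.02,"tz": -0.006,"spin": -6},
    {"claw": 1,"tx": 0.06,"ty": -0.04,"tz": -0.012,"spin": -12},
    {"claw": 1,"tx": 0.245,"ty": -0.168,"tz": -0.05,"spin": -48},
    {"claw": 1,"tx": 0.245,"ty": -0.168,"tz": -0.05,"spin": -48},
    {"claw": 1,"tx": 0.245,"ty": -0.168,"tz": -0.05,"spin": -48},
    {"claw": 1,"tx": 0.245,"ty": -0.168,"tz": -0.05,"spin": -48},
    {"claw": 1,"tx": 0.245,"ty": -0.168,"tz": -0.05,"spin": -48},
    {"claw": 1,"tx": 0.245,"ty": -0.168,"tz": -0.05,"spin": -48},
  ],
)

```text
time: 0.77
position: [0.3529, -0.4082, 0.4557]
tool_rot: [2.693, 1.616, 0.004]
ft_force: [0.8, -0.4, 0.6]
grip_width: 1.004
```

step_arm(
  increments=[
    {"claw": 1,"tx": 0.03,"ty": -0.004,"tz": -0.003,"spin": -6},
    {"claw": 1,"tx": 0.25,"ty": -0.036,"tz": -0.026,"spin": -26},
    {"claw": 1,"tx": 0.25,"ty": -0.036,"tz": -0.026,"spin": -26},
    {"claw": 1,"tx": 0.25,"ty": -0.036,"tz": -0.026,"spin": -26},
    {"claw": 1,"tx": 0.25,"ty": -0.036,"tz": -0.026,"spin": -26},
    {"claw": 1,"tx": 0.25,"ty": -0.036,"tz": -0.026,"spin": -26},
    {"claw": 1,"tx": 0.25,"ty": -0.036,"tz": -0.026,"spin": -26},
    {"claw": 1,"tx": 0.25,"ty": -0.036,"tz": -0.026,"spin": -26},
  ],
)

```text
time: 1.43
position: [0.4392, -0.1714, 0.4814]
tool_rot: [2.264, 2.176, 0.001]
ft_force: [1.2, -0.0, -0.6]
grip_width: 0.997
```

step_arm(
  increments=[
    {"claw": 1,"tx": 0.172,"ty": 0.055,"tz": -0.018,"spin": 0},
    {"claw": 1,"tx": 0.172,"ty": 0.055,"tz": -0.018,"spin": 0},
    {"claw": 1,"tx": 0.172,"ty": 0.055,"tz": -0.018,"spin": 0},
    {"claw": 1,"tx": 0.172,"ty": 0.055,"tz": -0.018,"spin": 0},
    {"claw": 1,"tx": 0.172,"ty": 0.055,"tz": -0.018,"spin": 0},
    {"claw": 1,"tx": 0.172,"ty": 0.055,"tz": -0.018,"spin": 0},
    {"claw": 1,"tx": 0.172,"ty": 0.055,"tz": -0.018,"spin": 0},
  ],
)

```text
time: 2.02
position: [0.5009, -0.008, 0.4983]
tool_rot: [-2.273, -2.168, 0.002]
ft_force: [-0.7, -1.0, -0.9]
grip_width: 1.0
```

```bash
python3 - <<'E'
from h import *
p=imaging.camera_params('wrist'); im=imaging.get_image('wrist'); cv2.imwrite('pics/w1.png',im)
np.savez('w1.npz',**p); print(get_state()['position'],get_state()['tool_rot'])
E
```

```text
[ 0.50070624 -0.0093409   0.49808161] [-2.27623587 -2.16471254  0.00240402]
```

View pics/w1.png

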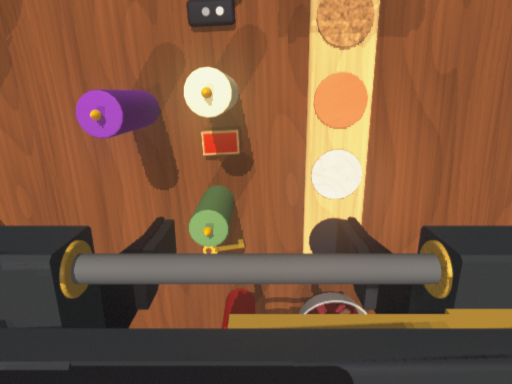

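The wrist view shows copper at (341,100), marble at (336,174), the ivory top near (207,92) and the green top near (209,228). Next I measure from these.

```bash
python3 - <<'E'
from h import *
im=cv2.imread('pics/w1.png'); p=np.load('w1.npz')
for n,s,r in(('copper',(341,100),35),('marble',(336,174),35)):
    c=blob(im,n,s,r); q=cv2.fitEllipse(cv2.convexHull(c)); print(n,np.round(q[0],1),np.round(q[1],1),np.round(ray(p,q[0],.016),4))
hsv=cv2.cvtColor(im,cv2.COLOR_BGR2HSV)
for n,q in(('ivory',(206,92)),('green',(209,228)),('purple',(98,114))):
    print(n,np.round(ray(p,q,H[n]),4), hsv[q[1]-8,q[0]-10],hsv[q[1]+8,q[0]-12])
for u in range(180,245,4): print(u,hsv[92,u],hsv[100,u])
sc=cv2.cvtColor(cv2.imread('pics/scene0.png'),cv2.COLOR_BGR2HSV)
print(sc[205,198],sc[220,198],sc[156,285],sc[160,280],sc[263,245],sc[260,147])
E
```

```text
copper [340.1 100. ] [52.3 56.7] [0.6188 0.0504]
marble [336.2 173.8] [47.6 50.9] [ 0.6155 -0.0538]
ivory [0.4534 0.0687] [ 30  25 246] [ 30  27 246]
green [ 0.4393 -0.0903] [ 45 102 180] [ 46  98 182]
purple [0.3402 0.0522] [144 157 195] [144 156 195]
180 [ 13 155 158] [ 13 156 154]
184 [ 28  42 245] [ 14 140 162]
188 [ 30  26 246] [ 30  27 246]
192 [ 30  26 246] [ 30  27 246]
196 [ 30  26 246] [ 30  28 246]
200 [ 29  31 246] [ 30  26 246]
204 [ 24 215 245] [ 25  70 232]
208 [ 19 198 211] [ 21  83 218]
212 [ 25  64 242] [ 25  70 232]
216 [ 30  26 246] [ 30  27 246]
220 [ 30  26 246] [ 30  28 246]
224 [ 30  27 246] [ 30  28 246]
228 [ 30  27 246] [ 29  33 246]
232 [ 21  90 147] [ 21  89 135]
236 [ 21  90 133] [ 20  92 130]
240 [ 13 155 148] [ 14 145 125]
244 [ 13 159 160] [ 12 158 161]
[46 96 90] [47 98 94] [110 149  99] [110 148 102] [120  11  45] [  0 203 118]
```

```bash
cat >> h.py <<'E'
from scipy.spatial.transform import Rotation as Ro
TOP=dict(ivory=((20,5,200),(35,100,255)),green=((40,70,140),(52,140,255)),red=((0,150,140),(6,255,255)),blue=((100,100,140),(118,255,255)))
def go(x,y,zg):
    s=get_state(); R=Ro.from_rotvec(s['tool_rot']).as_matrix()
    d=R.T@(np.array([x,y,zg+ctrl.hold_point_z])-s['position'])
    yaw=np.degrees(np.arctan2(R[1,1],R[0,1]))
    print('pos',np.round(s['position'],4),'yaw_y %.2f'%yaw,'go',np.round(d,4),'spin to -1.8: %.1f'%(yaw+1.8))
def top(im,p,n):
    m=cv2.inRange(cv2.cvtColor(im,cv2.COLOR_BGR2HSV),*TOP[n])
    m=cv2.morphologyEx(m,cv2.MORPH_OPEN,np.ones((3,3)))
    cs=[c for c in cv2.findContours(m,cv2.RETR_EXTERNAL,cv2.CHAIN_APPROX_NONE)[0] if cv2.contourArea(c)>300]
    for c in cs:
        q=cv2.fitEllipse(cv2.convexHull(c)); d=np.linalg.norm(ray(p,(q[0][0]-q[1][0]/2,q[0][1]),H[n])-ray(p,(q[0][0]+q[1][0]/2,q[0][1]),H[n]))
        print(n,np.round(q[0]),np.round(q[1]),'dia %.3f'%d,np.round(ray(p,q[0],H[n]),4))
E
python3 - <<'E'
from h import *
im=cv2.imread('pics/w1.png'); p=np.load('w1.npz')
for n in TOP: top(im,p,n)
go(.454,.069,.23)
E
```

```text
ivory [337. 174.] [49. 52.] dia 0.053 [ 0.5872 -0.0232]
ivory [207.  91.] [48. 50.] dia 0.048 [0.4547 0.0692]
green [208. 227.] [36. 39.] dia 0.044 [ 0.4381 -0.0895]
red [220. 142.] [28. 36.] dia 0.033 [0.4581 0.0099]
pos [ 0.5007 -0.0093  0.4981] yaw_y -2.88 go [ 0.076  -0.0504  0.1046] spin to -1.8: -1.1
```

step_arm(
  increments=[
    {"claw": 1,"tx": 0.076,"ty": -0.05,"tz": 0.105,"spin": -1},
    {"claw": 1,"tx": 0.076,"ty": -0.05,"tz": 0.105,"spin": -1},
    {"claw": 1,"tx": 0.076,"ty": -0.05,"tz": 0.105,"spin": -1},
    {"claw": 1,"tx": 0.076,"ty": -0.05,"tz": 0.105,"spin": -1},
    {"claw": 1,"tx": 0.076,"ty": -0.05,"tz": 0.105,"spin": -1},
    {"claw": 1,"tx": 0.076,"ty": -0.05,"tz": 0.105,"spin": -1},
  ],
)

```text
time: 2.57
position: [0.4549, 0.0688, 0.3941]
tool_rot: [2.257, 2.183, -0.001]
ft_force: [0.6, -0.6, -0.5]
grip_width: 1.004
```

```bash
python3 - <<'E'
from h import *
p=imaging.camera_params('wrist'); im=imaging.get_image('wrist'); cv2.imwrite('pics/w2.png',im)
top(im,p,'ivory'); go(.4547,.0692,.1)
E
```

```text
ivory [398. 241.] [24. 46.] dia 0.019 [0.5669 0.0246]
ivory [256. 182.] [63. 83.] dia 0.048 [0.4548 0.077 ]
pos [0.4556 0.0685 0.395 ] yaw_y -1.96 go [ 0.0007 -0.0012  0.1315] spin to -1.8: -0.2
```

View pics/w2.png

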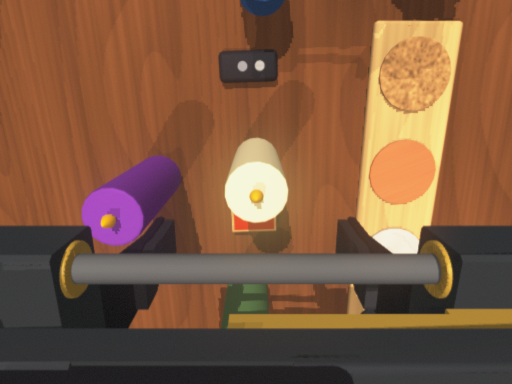

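The ivory top disc is at (256,191), which gives about (0.455, 0.070), between the fingers. I descend and grip.

step_arm(
  increments=[
    {"claw": 1,"tx": 0.001,"ty": -0.001,"tz": 0.04,"spin": 0},
    {"claw": 1,"tx": 0.001,"ty": -0.001,"tz": 0.08,"spin": 0},
    {"claw": 1,"tx": 0.001,"ty": -0.001,"tz": 0.11,"spin": 0},
    {"claw": 1,"tx": 0.001,"ty": -0.001,"tz": 0.13,"spin": 0},
    {"claw": 1,"tx": 0.001,"ty": -0.001,"tz": 0.131,"spin": 0},
    {"claw": 1,"tx": 0.001,"ty": -0.001,"tz": 0.131,"spin": 0},
    {"claw": 0.5,"tx": 0.001,"ty": -0.001,"tz": 0.131,"spin": 0},
    {"claw": 0.5,"tx": 0.001,"ty": -0.001,"tz": 0.131,"spin": 0},
  ],
  force=25,
)

```text
time: 3.28
position: [0.4551, 0.0714, 0.2649]
tool_rot: [2.255, 2.183, 0.004]
ft_force: [0.3, 0.0, 0.3]
grip_width: 0.921
```

step_arm(
  increments=[
    {"claw": 0.3,"tx": 0,"ty": 0,"tz": 0,"spin": 0},
    {"claw": 0.3,"tx": 0,"ty": 0,"tz": 0,"spin": 0},
    {"claw": 0.3,"tx": 0,"ty": 0,"tz": 0,"spin": 0},
    {"claw": 0.3,"tx": 0,"ty": 0,"tz": 0,"spin": 0},
    {"claw": 0.3,"tx": 0,"ty": 0,"tz": 0,"spin": 0},
    {"claw": 0.3,"tx": 0,"ty": 0,"tz": 0,"spin": 0},
  ],
  force=25,
)

```text
time: 3.78
position: [0.4538, 0.0717, 0.263]
tool_rot: [2.255, 2.186, 0.001]
ft_force: [0.8, -0.9, 1.2]
grip_width: 0.57
```

step_arm(
  increments=[
    {"claw": 0.3,"tx": 0,"ty": 0,"tz": -0.02,"spin": 0},
    {"claw": 0.3,"tx": 0,"ty": 0,"tz": -0.05,"spin": 0},
    {"claw": 0.3,"tx": 0,"ty": 0,"tz": -0.09,"spin": 0},
    {"claw": 0.3,"tx": 0,"ty": 0,"tz": -0.12,"spin": 0},
    {"claw": 0.3,"tx": 0,"ty": 0,"tz": -0.13,"spin": 0},
    {"claw": 0.3,"tx": 0,"ty": 0,"tz": -0.13,"spin": 0},
  ],
)

```text
time: 4.28
position: [0.4541, 0.072, 0.3946]
tool_rot: [2.253, 2.184, 0.003]
ft_force: [0.6, -0.0, -3.7]
grip_width: 0.57
```

```bash
python3 - <<'E'
from h import *
p=imaging.camera_params('wrist'); im=imaging.get_image('wrist'); cv2.imwrite('pics/w3.png',im)
s=get_state(); print(s['ft_force'],s['grip_width'])
H['ivory']=.135+.13; top(im,p,'ivory'); go(.6122,-.158,.24)
E
```

```text
[ 0.0444015  -0.08819466 -5.32334191] 0.5726604937866121
ivory [253. 301.] [ 30. 147.] dia 0.012 [0.4531 0.0681]
ivory [256. 225.] [ 74. 114.] dia 0.027 [0.4551 0.0998]
pos [0.4534 0.0717 0.3924] yaw_y -1.80 go [-0.2246  0.1659 -0.0109] spin to -1.8: 0.0
```

View pics/w3.png

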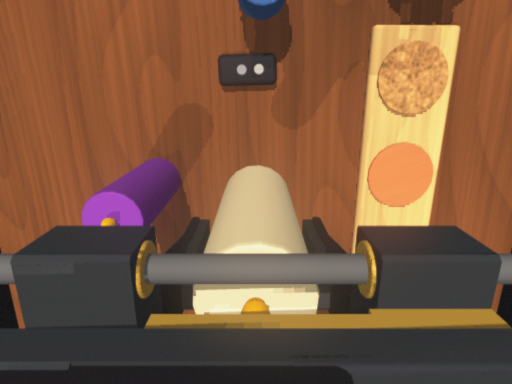

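The ivory candle is held upright. I move it over slate.

step_arm(
  increments=[
    {"claw": 0.3,"tx": -0.025,"ty": 0.018,"tz": 0,"spin": 0},
    {"claw": 0.3,"tx": -0.055,"ty": 0.042,"tz": 0,"spin": 0},
    {"claw": 0.3,"tx": -0.085,"ty": 0.064,"tz": 0,"spin": 0},
    {"claw": 0.3,"tx": -0.12,"ty": 0.09,"tz": 0,"spin": 0},
    {"claw": 0.3,"tx": -0.15,"ty": 0.112,"tz": 0,"spin": 0},
    {"claw": 0.3,"tx": -0.18,"ty": 0.134,"tz": 0,"spin": 0},
    {"claw": 0.3,"tx": -0.205,"ty": 0.152,"tz": 0,"spin": 0},
    {"claw": 0.3,"tx": -0.225,"ty": 0.166,"tz": 0,"spin": 0},
  ],
)

```text
time: 5.0
position: [0.6128, -0.1615, 0.3877]
tool_rot: [-2.254, -2.181, 0.005]
ft_force: [-0.3, 0.1, -3.3]
grip_width: 0.573
```

step_arm(
  increments=[
    {"claw": 0.3,"tx": 0,"ty": 0,"tz": 0.03,"spin": 0},
    {"claw": 0.3,"tx": 0,"ty": 0,"tz": 0.06,"spin": 0},
    {"claw": 0.3,"tx": 0,"ty": 0,"tz": 0.07,"spin": 0},
    {"claw": 0.3,"tx": 0,"ty": 0,"tz": 0.08,"spin": 0},
    {"claw": 0.3,"tx": 0,"ty": 0,"tz": 0.08,"spin": 0},
    {"claw": 0.3,"tx": 0,"ty": 0,"tz": 0.08,"spin": 0},
  ],
)

```text
time: 5.5
position: [0.6125, -0.1578, 0.3125]
tool_rot: [-2.254, -2.187, 0.0]
ft_force: [-0.5, 0.4, -3.5]
grip_width: 0.573
```

```bash
python3 - <<'E'
from h import *
for v in('scene','side'): cv2.imwrite(f'pics/{v}1.png',imaging.get_image(v))
s=get_state(); print(s['ft_force'],s['grip_width']); go(.6122,-.158,.1155)
a=cv2.imread('pics/scene1.png')[160:320,140:360]; b=cv2.imread('pics/side1.png')[70:230,200:420]
cv2.imwrite('pics/c1.png',np.vstack([cv2.resize(x,None,fx=1.8,fy=1.8) for x in(a,b)]))
E
```

```text
[ 0.00397614 -0.63519405 -3.13575357] 0.5661295015311976
pos [ 0.6131 -0.1579  0.3144] yaw_y -1.75 go [-0.0001 -0.001   0.0354] spin to -1.8: 0.1
```

View pics/c1.png

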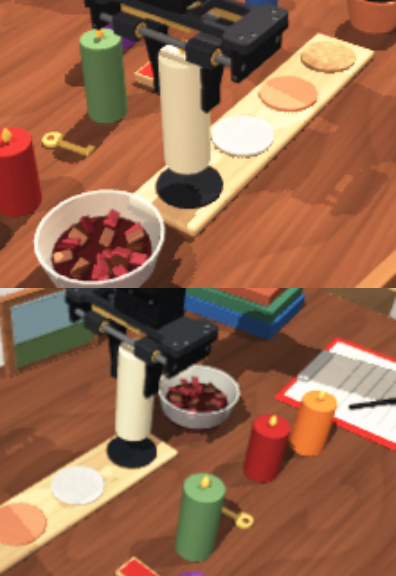

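The candle hangs centred over slate, about 35 mm up. I lower it, release it and retreat.

step_arm(
  increments=[
    {"claw": 0.3,"tx": 0,"ty": 0,"tz": 0.015,"spin": 0},
    {"claw": 0.3,"tx": 0,"ty": 0,"tz": 0.025,"spin": 0},
    {"claw": 0.3,"tx": 0,"ty": 0,"tz": 0.03,"spin": 0},
    {"claw": 0.3,"tx": 0,"ty": 0,"tz": 0.032,"spin": 0},
    {"claw": 0.3,"tx": 0,"ty": 0,"tz": 0.034,"spin": 0},
    {"claw": 0.3,"tx": 0,"ty": 0,"tz": 0.034,"spin": 0},
    {"claw": 0.3,"tx": 0,"ty": 0,"tz": 0.034,"spin": 0},
  ],
)

```text
time: 6.18
position: [0.6128, -0.1582, 0.2793]
tool_rot: [2.255, 2.186, 0.001]
ft_force: [-0.1, -0.2, -3.3]
grip_width: 0.567
```

step_arm(
  increments=[
    {"claw": 0.3,"tx": 0,"ty": 0,"tz": 0.001,"spin": 0},
    {"claw": 0.3,"tx": 0,"ty": 0,"tz": 0.001,"spin": 0},
    {"claw": 0.3,"tx": 0,"ty": 0,"tz": 0.002,"spin": 0},
    {"claw": 0.3,"tx": 0,"ty": 0,"tz": 0.002,"spin": 0},
    {"claw": 0.3,"tx": 0,"ty": 0,"tz": 0.002,"spin": 0},
  ],
)

```text
time: 6.6
position: [0.613, -0.1581, 0.2789]
tool_rot: [2.254, 2.185, 0.0]
ft_force: [-2.4, -0.3, 7.7]
grip_width: 0.57
```

step_arm(
  increments=[
    {"claw": 0.7,"tx": 0,"ty": 0,"tz": 0,"spin": 0},
    {"claw": 0.8,"tx": 0,"ty": 0,"tz": 0,"spin": 0},
    {"claw": 1,"tx": 0,"ty": 0,"tz": 0,"spin": 0},
    {"claw": 1,"tx": 0,"ty": 0,"tz": 0,"spin": 0},
    {"claw": 1,"tx": 0,"ty": 0,"tz": 0,"spin": 0},
    {"claw": 1,"tx": 0,"ty": 0,"tz": 0,"spin": 0},
    {"claw": 1,"tx": 0,"ty": 0,"tz": -0.02,"spin": 0},
    {"claw": 1,"tx": 0,"ty": 0,"tz": -0.04,"spin": 0},
  ],
)

```text
time: 7.27
position: [0.6119, -0.1583, 0.3156]
tool_rot: [-2.253, -2.185, 0.002]
ft_force: [1.0, 0.6, 1.2]
grip_width: 0.987
```

step_arm(
  increments=[
    {"claw": 1,"tx": 0,"ty": 0,"tz": -0.035,"spin": 0},
    {"claw": 1,"tx": 0,"ty": 0,"tz": -0.07,"spin": 0},
    {"claw": 1,"tx": 0,"ty": 0,"tz": -0.1,"spin": 0},
    {"claw": 1,"tx": 0.02,"ty": -0.04,"tz": -0.1,"spin": 0},
    {"claw": 1,"tx": 0.04,"ty": -0.08,"tz": -0.1,"spin": 0},
    {"claw": 1,"tx": 0.06,"ty": -0.12,"tz": -0.1,"spin": 0},
    {"claw": 1,"tx": 0.07,"ty": -0.155,"tz": -0.1,"spin": 0},
    {"claw": 1,"tx": 0.073,"ty": -0.177,"tz": -0.1,"spin": 0},
  ],
)

```text
time: 7.93
position: [0.4354, -0.077, 0.4161]
tool_rot: [-2.252, -2.189, 0.003]
ft_force: [-0.3, 0.6, -0.4]
grip_width: 0.998
```

```bash
python3 - <<'E'
from h import *
p=imaging.camera_params('wrist'); im=imaging.get_image('wrist'); cv2.imwrite('pics/w4.png',im)
for v in('scene','side'): cv2.imwrite(f'pics/{v}2.png',imaging.get_image(v))
top(im,p,'green'); go(.4383,-.09,.075)
a=cv2.imread('pics/scene2.png')[160:340,140:360]; b=cv2.imread('pics/side2.png')[70:250,200:420]
cv2.imwrite('pics/c2.png',np.hstack([im,np.vstack([cv2.resize(x,(235,192)) for x in(a,b)])]))
E
```

```text
green [258. 190.] [50. 51.] dia 0.046 [ 0.4363 -0.089 ]
pos [ 0.4367 -0.0793  0.4172] yaw_y -1.82 go [-0.0099  0.0018  0.1788] spin to -1.8: -0.0
```

View pics/c2.png

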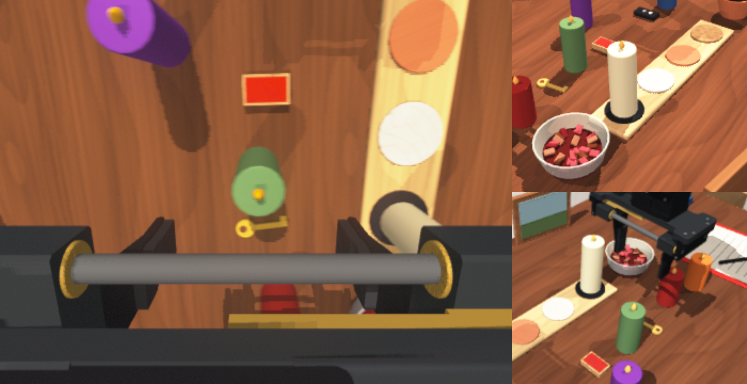

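Ivory stands centred on slate. The green top at (258,190) gives (0.437, -0.0895). I descend and grip.

step_arm(
  increments=[
    {"claw": 1,"tx": -0.01,"ty": 0,"tz": 0.03,"spin": 0},
    {"claw": 1,"tx": -0.01,"ty": 0,"tz": 0.065,"spin": 0},
    {"claw": 1,"tx": -0.01,"ty": 0,"tz": 0.1,"spin": 0},
    {"claw": 1,"tx": -0.01,"ty": 0,"tz": 0.135,"spin": 0},
    {"claw": 1,"tx": -0.01,"ty": 0,"tz": 0.16,"spin": 0},
    {"claw": 1,"tx": -0.01,"ty": 0,"tz": 0.175,"spin": 0},
    {"claw": 1,"tx": -0.01,"ty": 0,"tz": 0.178,"spin": 0},
    {"claw": 1,"tx": -0.01,"ty": 0,"tz": 0.178,"spin": 0},
  ],
)

```text
time: 8.75
position: [0.438, -0.0898, 0.2378]
tool_rot: [-2.253, -2.185, -0.001]
ft_force: [0.7, 0.3, -0.0]
grip_width: 0.999
```

step_arm(
  increments=[
    {"claw": 0.3,"tx": 0,"ty": 0,"tz": 0,"spin": 0},
    {"claw": 0.3,"tx": 0,"ty": 0,"tz": 0,"spin": 0},
    {"claw": 0.3,"tx": 0,"ty": 0,"tz": 0,"spin": 0},
    {"claw": 0.3,"tx": 0,"ty": 0,"tz": 0,"spin": 0},
    {"claw": 0.3,"tx": 0,"ty": 0,"tz": 0,"spin": 0},
    {"claw": 0.3,"tx": 0,"ty": 0,"tz": 0,"spin": 0},
    {"claw": 0.3,"tx": 0,"ty": 0,"tz": 0,"spin": 0},
    {"claw": 0.3,"tx": 0,"ty": 0,"tz": 0,"spin": 0},
  ],
  force=25,
)

```text
time: 9.42
position: [0.4377, -0.0899, 0.239]
tool_rot: [2.255, 2.186, 0.0]
ft_force: [0.7, 0.3, 1.3]
grip_width: 0.572
```

step_arm(
  increments=[
    {"claw": 0.3,"tx": 0,"ty": 0,"tz": -0.02,"spin": 0},
    {"claw": 0.3,"tx": 0,"ty": 0,"tz": -0.05,"spin": 0},
    {"claw": 0.3,"tx": 0,"ty": 0,"tz": -0.08,"spin": 0},
    {"claw": 0.3,"tx": 0,"ty": 0,"tz": -0.1,"spin": 0},
    {"claw": 0.3,"tx": 0,"ty": 0,"tz": -0.1,"spin": 0},
    {"claw": 0.3,"tx": 0,"ty": 0,"tz": -0.1,"spin": 0},
  ],
)

```text
time: 9.92
position: [0.4376, -0.0898, 0.3391]
tool_rot: [2.255, 2.185, -0.0]
ft_force: [0.0, -0.6, -2.6]
grip_width: 0.572
```

```bash
python3 - <<'E'
from h import *
s=get_state(); print(s['ft_force'],s['grip_width']); go(.6155,-.0535,.17)
E
```

```text
[ 0.03115357 -0.62656175 -2.6231864 ] 0.5718733435437086
pos [ 0.4376 -0.0898  0.3391] yaw_y -1.79 go [0.0419 0.1767 0.0058] spin to -1.8: 0.0
```

step_arm(
  increments=[
    {"claw": 0.3,"tx": 0.01,"ty": 0.025,"tz": 0,"spin": 0},
    {"claw": 0.3,"tx": 0.02,"ty": 0.06,"tz": 0,"spin": 0},
    {"claw": 0.3,"tx": 0.03,"ty": 0.095,"tz": 0,"spin": 0},
    {"claw": 0.3,"tx": 0.04,"ty": 0.13,"tz": 0,"spin": 0},
    {"claw": 0.3,"tx": 0.0415,"ty": 0.16,"tz": 0,"spin": 0},
    {"claw": 0.3,"tx": 0.0415,"ty": 0.177,"tz": 0,"spin": 0},
    {"claw": 0.3,"tx": 0.0415,"ty": 0.177,"tz": 0,"spin": 0},
    {"claw": 0.3,"tx": 0.0415,"ty": 0.177,"tz": 0.02,"spin": 0},
  ],
)

```text
time: 10.58
position: [0.6172, -0.053, 0.3191]
tool_rot: [2.254, 2.188, 0.005]
ft_force: [0.9, 0.5, -0.9]
grip_width: 0.569
```

step_arm(
  increments=[
    {"claw": 0.3,"tx": 0,"ty": 0,"tz": 0.025,"spin": 0},
    {"claw": 0.3,"tx": 0,"ty": 0,"tz": 0.045,"spin": 0},
    {"claw": 0.3,"tx": 0,"ty": 0,"tz": 0.055,"spin": 0},
    {"claw": 0.3,"tx": 0,"ty": 0,"tz": 0.06,"spin": 0},
    {"claw": 0.3,"tx": 0,"ty": 0,"tz": 0.062,"spin": 0},
    {"claw": 0.3,"tx": 0,"ty": 0,"tz": 0.062,"spin": 0},
    {"claw": 0.3,"tx": 0,"ty": 0,"tz": 0.062,"spin": 0},
  ],
)

```text
time: 11.17
position: [0.6161, -0.0537, 0.2578]
tool_rot: [2.255, 2.186, 0.002]
ft_force: [0.7, 0.5, -1.6]
grip_width: 0.569
```

```bash
python3 - <<'E'
from h import *
s=get_state(); print(s['ft_force'],s['grip_width']); go(.6155,-.054,.2545-ctrl.hold_point_z)
E
```

```text
[ 0.6732537   0.49076864 -1.56666422] 0.5692887788682229
pos [ 0.6161 -0.0537  0.2578] yaw_y -1.77 go [-0.0003 -0.0006  0.0033] spin to -1.8: 0.0
```

step_arm(
  increments=[
    {"claw": 0.3,"tx": 0,"ty": 0,"tz": 0.001,"spin": 0},
    {"claw": 0.3,"tx": 0,"ty": 0,"tz": 0.002,"spin": 0},
    {"claw": 0.3,"tx": 0,"ty": 0,"tz": 0.003,"spin": 0},
    {"claw": 0.3,"tx": 0,"ty": 0,"tz": 0.003,"spin": 0},
    {"claw": 0.3,"tx": 0,"ty": 0,"tz": 0.003,"spin": 0},
  ],
)

```text
time: 11.58
position: [0.6162, -0.0537, 0.255]
tool_rot: [2.255, 2.186, 0.001]
ft_force: [-1.5, 0.7, 5.0]
grip_width: 0.572
```

step_arm(
  increments=[
    {"claw": 0.7,"tx": 0,"ty": 0,"tz": 0,"spin": 0},
    {"claw": 0.8,"tx": 0,"ty": 0,"tz": 0,"spin": 0},
    {"claw": 1,"tx": 0,"ty": 0,"tz": 0,"spin": 0},
    {"claw": 1,"tx": 0,"ty": 0,"tz": 0,"spin": 0},
    {"claw": 1,"tx": 0,"ty": 0,"tz": 0,"spin": 0},
    {"claw": 1,"tx": 0,"ty": 0,"tz": 0,"spin": 0},
    {"claw": 1,"tx": 0,"ty": 0,"tz": -0.02,"spin": 0},
    {"claw": 1,"tx": 0,"ty": 0,"tz": -0.05,"spin": 0},
  ],
)

```text
time: 12.25
position: [0.6144, -0.0542, 0.301]
tool_rot: [-2.252, -2.183, 0.006]
ft_force: [0.6, -0.7, 0.8]
grip_width: 0.988
```

step_arm(
  increments=[
    {"claw": 1,"tx": 0,"ty": 0,"tz": -0.04,"spin": 0},
    {"claw": 1,"tx": 0,"ty": 0,"tz": -0.08,"spin": 0},
    {"claw": 1,"tx": 0,"ty": 0,"tz": -0.11,"spin": 0},
    {"claw": 1,"tx": -0.03,"ty": -0.02,"tz": -0.11,"spin": 0},
    {"claw": 1,"tx": -0.06,"ty": -0.04,"tz": -0.11,"spin": 0},
    {"claw": 1,"tx": -0.09,"ty": -0.06,"tz": -0.11,"spin": 0},
    {"claw": 1,"tx": -0.12,"ty": -0.08,"tz": -0.11,"spin": 0},
    {"claw": 1,"tx": -0.15,"ty": -0.1,"tz": -0.11,"spin": 0},
  ],
)

```text
time: 12.92
position: [0.51, -0.2017, 0.4138]
tool_rot: [2.255, 2.187, -0.0]
ft_force: [-0.1, -1.1, 0.1]
grip_width: 1.002
```

step_arm(
  increments=[
    {"claw": 1,"tx": -0.03,"ty": -0.02,"tz": 0,"spin": 0},
    {"claw": 1,"tx": -0.05,"ty": -0.035,"tz": 0,"spin": 0},
    {"claw": 1,"tx": -0.06,"ty": -0.039,"tz": 0,"spin": 0},
    {"claw": 1,"tx": -0.06,"ty": -0.039,"tz": 0,"spin": 0},
    {"claw": 1,"tx": -0.06,"ty": -0.039,"tz": 0,"spin": 0},
  ],
)

```text
time: 13.33
position: [0.4708, -0.2588, 0.4138]
tool_rot: [-2.256, -2.187, -0.002]
ft_force: [-0.3, 1.7, -0.4]
grip_width: 0.998
```

```bash
python3 - <<'E'
from h import *
p=imaging.camera_params('wrist'); im=imaging.get_image('wrist'); cv2.imwrite('pics/w5.png',im); np.savez('w5.npz',**p)
for v in('scene','side'): cv2.imwrite(f'pics/{v}3.png',imaging.get_image(v))
top(im,p,'red'); go(.4706,-.2819,.05)
a=cv2.imread('pics/scene3.png')[160:340,140:360]; b=cv2.imread('pics/side3.png')[70:250,200:420]
cv2.imwrite('pics/c3.png',np.hstack([im,np.vstack([cv2.resize(x,(235,192)) for x in(a,b)])]))
E
```

```text
red [233. 307.] [ 45. 195.] dia 0.049 [ 0.4413 -0.4103]
red [247. 177.] [50. 62.] dia 0.049 [ 0.4623 -0.2637]
pos [ 0.4717 -0.2572  0.4138] yaw_y -1.55 go [-0.0249 -0.0005  0.2003] spin to -1.8: 0.3
```

View pics/c3.png

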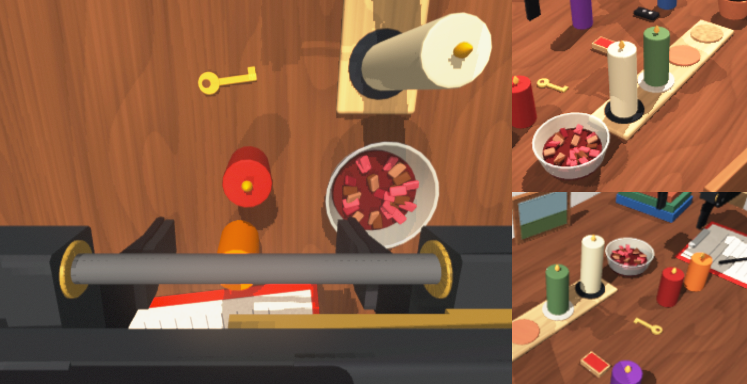

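Green stands centred on marble. The red top disc is centred near (248,183), orange is below it at (239,243), and the bowl at (382,195) is close. I narrow the opening before descending.

```bash
python3 - <<'E'
from h import *
im=cv2.imread('pics/w5.png'); p=np.load('w5.npz'); h=cv2.cvtColor(im,cv2.COLOR_BGR2HSV)
print(np.round(ray(p,(248,183),.085),4),np.round(ray(p,(382,195),.055),4),np.round(ray(p,(239,246),.085),4))
m=cv2.inRange(h,(0,150,200),(6,255,255))|cv2.inRange(h,(174,150,200),(179,255,255)); c=blob(im,'red',(248,183),40)
m[:140]=0;m[212:]=0;m[:,:210]=0;m[:,290:]=0
q=cv2.minEnclosingCircle(cv2.findNonZero(m)); print(q, np.round(ray(p,q[0],.085),4),[tuple(h[r,240]) for r in range(150,212,6)])
go(*ray(p,(248,183),.085),.05)
E
```

```text
[ 0.4628 -0.2696] [ 0.6073 -0.296 ] [ 0.4509 -0.3372]
((246.5, 183.0), 24.253965377807617) [ 0.4613 -0.2696] [(np.uint8(3), np.uint8(201), np.uint8(162)), (np.uint8(3), np.uint8(207), np.uint8(164)), (np.uint8(2), np.uint8(202), np.uint8(235)), (np.uint8(3), np.uint8(211), np.uint8(231)), (np.uint8(2), np.uint8(208), np.uint8(231)), (np.uint8(3), np.uint8(212), np.uint8(230)), (np.uint8(3), np.uint8(205), np.uint8(230)), (np.uint8(2), np.uint8(205), np.uint8(230)), (np.uint8(2), np.uint8(208), np.uint8(229)), (np.uint8(2), np.uint8(207), np.uint8(226)), (np.uint8(9), np.uint8(160), np.uint8(94))]
pos [ 0.4717 -0.2572  0.4138] yaw_y -1.55 go [-0.0129 -0.0087  0.2003] spin to -1.8: 0.3
```

step_arm(
  increments=[
    {"claw": 0.82,"tx": -0.0125,"ty": -0.01,"tz": 0.03,"spin": 0},
    {"claw": 0.82,"tx": -0.0125,"ty": -0.01,"tz": 0.065,"spin": 0},
    {"claw": 0.82,"tx": -0.0125,"ty": -0.01,"tz": 0.095,"spin": 0},
    {"claw": 0.82,"tx": -0.0125,"ty": -0.01,"tz": 0.1,"spin": 0},
    {"claw": 0.82,"tx": -0.0125,"ty": -0.01,"tz": 0.1,"spin": 0},
    {"claw": 0.82,"tx": -0.0125,"ty": -0.01,"tz": 0.1,"spin": 0},
  ],
)

```text
time: 13.98
position: [0.4612, -0.2707, 0.315]
tool_rot: [2.252, 2.188, 0.002]
ft_force: [-0.5, 0.6, 0.3]
grip_width: 0.825
```

```bash
python3 - <<'E'
from h import *
p=imaging.camera_params('wrist'); im=imaging.get_image('wrist'); cv2.imwrite('pics/w6.png',im); np.savez('w6.npz',**p)
print(np.linalg.inv(p['camera_from_world'])[:3,3]); go(.4613,-.2696,.05); print(get_state()['grip_width'])
P=p['intrinsics']@(p['camera_from_world']@[.4613,-.2696,.085,1])[:3]; print(P/P[2])
E
```

```text
[ 0.4625603  -0.19646604  0.29544992]
pos [ 0.4613 -0.2711  0.3157] yaw_y -1.68 go [ 0.0016 -0.0004  0.1022] spin to -1.8: 0.1
0.8202312614442646
[256.11798779 203.96055386   1.        ]
```

View pics/w6.png

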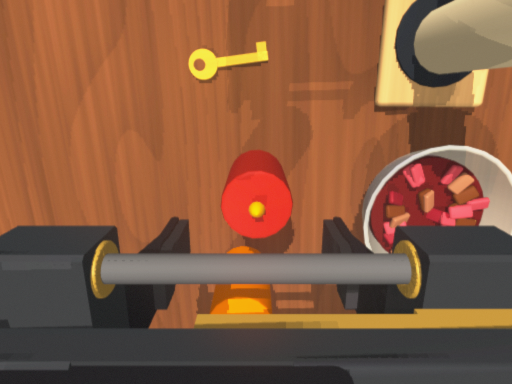

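The red disc is at (257,202) against a predicted (256,204), and the finger will clear the bowl. I descend and grip.

step_arm(
  increments=[
    {"claw": 0.82,"tx": 0.001,"ty": 0,"tz": 0.03,"spin": 0},
    {"claw": 0.82,"tx": 0.001,"ty": 0,"tz": 0.06,"spin": 0},
    {"claw": 0.82,"tx": 0.001,"ty": 0,"tz": 0.085,"spin": 0},
    {"claw": 0.82,"tx": 0.001,"ty": 0,"tz": 0.1,"spin": 0},
    {"claw": 0.82,"tx": 0.001,"ty": 0,"tz": 0.102,"spin": 0},
    {"claw": 0.82,"tx": 0.001,"ty": 0,"tz": 0.102,"spin": 0},
    {"claw": 0.82,"tx": 0.001,"ty": 0,"tz": 0.102,"spin": 0},
  ],
)

```text
time: 14.62
position: [0.4612, -0.271, 0.2139]
tool_rot: [2.253, 2.185, 0.001]
ft_force: [-1.2, 0.2, 1.0]
grip_width: 0.823
```

step_arm(
  increments=[
    {"claw": 0.3,"tx": 0,"ty": 0,"tz": 0,"spin": 0},
    {"claw": 0.3,"tx": 0,"ty": 0,"tz": 0,"spin": 0},
    {"claw": 0.3,"tx": 0,"ty": 0,"tz": 0,"spin": 0},
    {"claw": 0.3,"tx": 0,"ty": 0,"tz": 0,"spin": 0},
    {"claw": 0.3,"tx": 0,"ty": 0,"tz": 0,"spin": 0},
    {"claw": 0.3,"tx": 0,"ty": 0,"tz": 0,"spin": 0},
    {"claw": 0.3,"tx": 0,"ty": 0,"tz": 0,"spin": 0},
    {"claw": 0.3,"tx": 0,"ty": 0,"tz": 0,"spin": 0},
  ],
  force=25,
)

```text
time: 15.28
position: [0.4604, -0.2708, 0.2124]
tool_rot: [2.255, 2.186, 0.0]
ft_force: [0.1, -0.8, 5.6]
grip_width: 0.571
```

step_arm(
  increments=[
    {"claw": 0.3,"tx": 0,"ty": 0,"tz": -0.02,"spin": 0},
    {"claw": 0.3,"tx": 0,"ty": 0,"tz": -0.05,"spin": 0},
    {"claw": 0.3,"tx": 0,"ty": 0,"tz": -0.08,"spin": 0},
    {"claw": 0.3,"tx": 0,"ty": 0,"tz": -0.115,"spin": 0},
    {"claw": 0.3,"tx": 0,"ty": 0,"tz": -0.145,"spin": 0},
    {"claw": 0.3,"tx": 0,"ty": 0,"tz": -0.16,"spin": 0},
    {"claw": 0.3,"tx": 0,"ty": 0,"tz": -0.16,"spin": 0},
    {"claw": 0.3,"tx": 0,"ty": 0,"tz": -0.16,"spin": 0},
  ],
)

```text
time: 15.95
position: [0.4596, -0.2706, 0.3712]
tool_rot: [-2.256, -2.186, 0.001]
ft_force: [0.0, 0.4, -2.4]
grip_width: 0.573
```

```bash
python3 - <<'E'
from h import *
s=get_state(); print(s['ft_force'],s['grip_width']); go(.6189,.0508,.37-ctrl.hold_point_z)
E
```

```text
[ 0.00945322  0.40688142 -2.41791431] 0.5729846213611489
pos [ 0.4596 -0.2706  0.3712] yaw_y -1.79 go [0.3262 0.1491 0.001 ] spin to -1.8: 0.0
```

step_arm(
  increments=[
    {"claw": 0.3,"tx": 0.025,"ty": 0,"tz": 0,"spin": 0},
    {"claw": 0.3,"tx": 0.065,"ty": 0,"tz": 0,"spin": 0},
    {"claw": 0.3,"tx": 0.105,"ty": 0,"tz": 0,"spin": 0},
    {"claw": 0.3,"tx": 0.145,"ty": 0,"tz": 0,"spin": 0},
    {"claw": 0.3,"tx": 0.185,"ty": 0.005,"tz": 0,"spin": 0},
    {"claw": 0.3,"tx": 0.22,"ty": 0.02,"tz": 0,"spin": 0},
    {"claw": 0.3,"tx": 0.25,"ty": 0.04,"tz": 0,"spin": 0},
    {"claw": 0.3,"tx": 0.28,"ty": 0.06,"tz": 0,"spin": 0},
  ],
)

```text
time: 16.62
position: [0.5279, 0.009, 0.3695]
tool_rot: [-2.255, -2.186, 0.005]
ft_force: [1.1, -0.6, -0.8]
grip_width: 0.572
```

step_arm(
  increments=[
    {"claw": 0.3,"tx": 0.025,"ty": 0.025,"tz": 0,"spin": 0},
    {"claw": 0.3,"tx": 0.04,"ty": 0.055,"tz": 0,"spin": 0},
    {"claw": 0.3,"tx": 0.045,"ty": 0.08,"tz": 0,"spin": 0},
    {"claw": 0.3,"tx": 0.045,"ty": 0.089,"tz": 0.01,"spin": 0},
    {"claw": 0.3,"tx": 0.045,"ty": 0.089,"tz": 0.04,"spin": 0},
    {"claw": 0.3,"tx": 0.045,"ty": 0.089,"tz": 0.075,"spin": 0},
    {"claw": 0.3,"tx": 0.045,"ty": 0.089,"tz": 0.1,"spin": 0},
    {"claw": 0.3,"tx": 0.045,"ty": 0.089,"tz": 0.1,"spin": 0},
  ],
)

```text
time: 17.28
position: [0.6154, 0.0487, 0.2628]
tool_rot: [-2.247, -2.181, 0.017]
ft_force: [-0.6, -0.1, -2.6]
grip_width: 0.57
```

step_arm(
  increments=[
    {"claw": 0.3,"tx": 0,"ty": 0,"tz": 0.015,"spin": 0},
    {"claw": 0.3,"tx": 0,"ty": 0,"tz": 0.025,"spin": 0},
    {"claw": 0.3,"tx": 0,"ty": 0,"tz": 0.035,"spin": 0},
    {"claw": 0.3,"tx": 0,"ty": 0,"tz": 0.038,"spin": 0},
    {"claw": 0.3,"tx": 0,"ty": 0,"tz": 0.038,"spin": 0},
    {"claw": 0.3,"tx": 0,"ty": 0,"tz": 0.038,"spin": 0},
  ],
)

```text
time: 17.78
position: [0.6192, 0.0497, 0.2344]
tool_rot: [2.255, 2.186, 0.001]
ft_force: [-0.3, -0.5, -1.2]
grip_width: 0.57
```

```bash
python3 - <<'E'
from h import *
s=get_state(); print(s['ft_force'],s['grip_width']); go(.6189,.0495,.2285-ctrl.hold_point_z)
E
```

```text
[-0.28318631 -0.49573059 -1.15381701] 0.569693802660072
pos [0.6192 0.0497 0.2344] yaw_y -1.78 go [-0.0002 -0.0003  0.0059] spin to -1.8: 0.0
```

step_arm(
  increments=[
    {"claw": 0.3,"tx": 0,"ty": 0,"tz": 0.003,"spin": 0},
    {"claw": 0.3,"tx": 0,"ty": 0,"tz": 0.004,"spin": 0},
    {"claw": 0.3,"tx": 0,"ty": 0,"tz": 0.005,"spin": 0},
    {"claw": 0.3,"tx": 0,"ty": 0,"tz": 0.005,"spin": 0},
    {"claw": 0.3,"tx": 0,"ty": 0,"tz": 0.0055,"spin": 0},
    {"claw": 0.3,"tx": 0,"ty": 0,"tz": 0.0055,"spin": 0},
  ],
)

```text
time: 18.28
position: [0.619, 0.0497, 0.2285]
tool_rot: [2.255, 2.187, 0.0]
ft_force: [-0.7, 0.4, 0.0]
grip_width: 0.566
```

step_arm(
  increments=[
    {"claw": 0.7,"tx": 0,"ty": 0,"tz": 0,"spin": 0},
    {"claw": 0.8,"tx": 0,"ty": 0,"tz": 0,"spin": 0},
    {"claw": 1,"tx": 0,"ty": 0,"tz": 0,"spin": 0},
    {"claw": 1,"tx": 0,"ty": 0,"tz": 0,"spin": 0},
    {"claw": 1,"tx": 0,"ty": 0,"tz": 0,"spin": 0},
    {"claw": 1,"tx": 0,"ty": 0,"tz": 0,"spin": 0},
    {"claw": 1,"tx": 0,"ty": 0,"tz": -0.02,"spin": 0},
    {"claw": 1,"tx": 0,"ty": 0,"tz": -0.05,"spin": 0},
  ],
)

```text
time: 18.95
position: [0.6177, 0.049, 0.2757]
tool_rot: [-2.252, -2.184, 0.007]
ft_force: [-0.2, -0.7, 0.3]
grip_width: 0.987
```

step_arm(
  increments=[
    {"claw": 1,"tx": 0,"ty": 0,"tz": -0.04,"spin": 0},
    {"claw": 1,"tx": 0,"ty": 0,"tz": -0.08,"spin": 0},
    {"claw": 1,"tx": 0,"ty": 0,"tz": -0.11,"spin": 0},
    {"claw": 1,"tx": 0.025,"ty": -0.022,"tz": -0.11,"spin": 0},
    {"claw": 1,"tx": 0.055,"ty": -0.047,"tz": -0.11,"spin": 0},
    {"claw": 1,"tx": 0.085,"ty": -0.072,"tz": -0.11,"spin": 0},
    {"claw": 1,"tx": 0.115,"ty": -0.098,"tz": -0.11,"spin": 0},
    {"claw": 1,"tx": 0.14,"ty": -0.12,"tz": -0.11,"spin": 0},
  ],
)

```text
time: 19.62
position: [0.5012, 0.1958, 0.3883]
tool_rot: [2.254, 2.189, 0.0]
ft_force: [0.1, 0.3, -0.6]
grip_width: 0.998
```

step_arm(
  increments=[
    {"claw": 1,"tx": 0.025,"ty": -0.022,"tz": 0,"spin": 0},
    {"claw": 1,"tx": 0.045,"ty": -0.038,"tz": 0.02,"spin": 0},
    {"claw": 1,"tx": 0.045,"ty": -0.038,"tz": 0.03,"spin": 0},
    {"claw": 1,"tx": 0.045,"ty": -0.038,"tz": 0.03,"spin": 0},
    {"claw": 1,"tx": 0.045,"ty": -0.038,"tz": 0.03,"spin": 0},
  ],
)

```text
time: 20.03
position: [0.467, 0.2388, 0.3579]
tool_rot: [2.256, 2.186, -0.002]
ft_force: [0.4, -0.3, 0.8]
grip_width: 0.997
```

```bash
python3 - <<'E'
from h import *
p=imaging.camera_params('wrist'); im=imaging.get_image('wrist'); cv2.imwrite('pics/w7.png',im); np.savez('w7.npz',**p)
for v in('scene','side'): cv2.imwrite(f'pics/{v}4.png',imaging.get_image(v))
top(im,p,'blue'); go(.467,.244,.027)
a=cv2.imread('pics/scene4.png')[130:310,140:360]; b=cv2.imread('pics/side4.png')[70:250,140:360]
cv2.imwrite('pics/c4.png',np.hstack([im,np.vstack([cv2.resize(x,(235,192)) for x in(a,b)])]))
E
```

```text
blue [255. 171.] [53. 61.] dia 0.047 [0.4664 0.2467]
pos [0.4679 0.2384 0.3588] yaw_y -1.91 go [ 0.0055 -0.0012  0.1683] spin to -1.8: -0.1
```

View pics/c4.png

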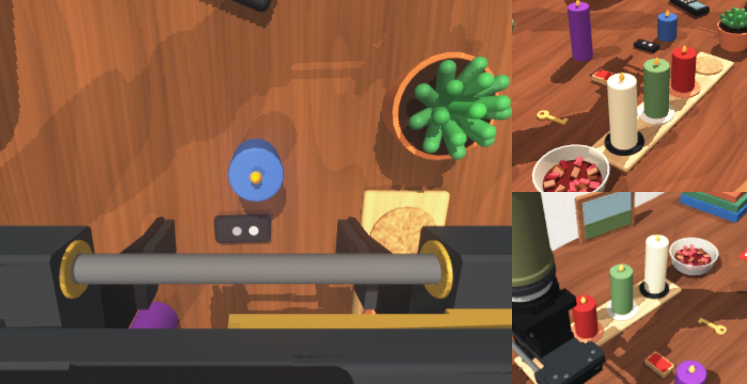

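Red stands centred on copper. The blue top disc is at (256,175), giving about (0.4665, 0.2435), and the plant and car fob are clear of the fingers.

step_arm(
  increments=[
    {"claw": 0.95,"tx": 0.005,"ty": -0.001,"tz": 0.03,"spin": 0},
    {"claw": 0.95,"tx": 0.005,"ty": -0.001,"tz": 0.065,"spin": 0},
    {"claw": 0.95,"tx": 0.005,"ty": -0.001,"tz": 0.1,"spin": 0},
    {"claw": 0.95,"tx": 0.005,"ty": -0.001,"tz": 0.13,"spin": 0},
    {"claw": 0.95,"tx": 0.005,"ty": -0.001,"tz": 0.155,"spin": 0},
    {"claw": 0.95,"tx": 0.005,"ty": -0.001,"tz": 0.166,"spin": 0},
    {"claw": 0.95,"tx": 0.005,"ty": -0.001,"tz": 0.168,"spin": 0},
    {"claw": 0.95,"tx": 0.005,"ty": -0.001,"tz": 0.168,"spin": 0},
  ],
)

```text
time: 20.85
position: [0.4666, 0.2443, 0.1906]
tool_rot: [-2.256, -2.185, -0.0]
ft_force: [0.2, -0.6, -0.4]
grip_width: 0.952
```

step_arm(
  increments=[
    {"claw": 0.3,"tx": 0,"ty": 0,"tz": 0,"spin": 0},
    {"claw": 0.3,"tx": 0,"ty": 0,"tz": 0,"spin": 0},
    {"claw": 0.3,"tx": 0,"ty": 0,"tz": 0,"spin": 0},
    {"claw": 0.3,"tx": 0,"ty": 0,"tz": 0,"spin": 0},
    {"claw": 0.3,"tx": 0,"ty": 0,"tz": 0,"spin": 0},
    {"claw": 0.3,"tx": 0,"ty": 0,"tz": 0,"spin": 0},
    {"claw": 0.3,"tx": 0,"ty": 0,"tz": 0,"spin": 0},
    {"claw": 0.3,"tx": 0,"ty": 0,"tz": 0,"spin": 0},
  ],
  force=25,
)

```text
time: 21.52
position: [0.4661, 0.2445, 0.1905]
tool_rot: [2.255, 2.186, 0.0]
ft_force: [-0.0, -1.2, 3.9]
grip_width: 0.575
```

step_arm(
  increments=[
    {"claw": 0.3,"tx": 0,"ty": 0,"tz": -0.02,"spin": 0},
    {"claw": 0.3,"tx": 0,"ty": 0,"tz": -0.05,"spin": 0},
    {"claw": 0.3,"tx": 0,"ty": 0,"tz": -0.08,"spin": 0},
    {"claw": 0.3,"tx": 0,"ty": 0,"tz": -0.115,"spin": 0},
    {"claw": 0.3,"tx": 0,"ty": 0,"tz": -0.13,"spin": 0},
    {"claw": 0.3,"tx": 0,"ty": 0,"tz": -0.13,"spin": 0},
    {"claw": 0.3,"tx": 0,"ty": 0,"tz": -0.13,"spin": 0},
  ],
)

```text
time: 22.1
position: [0.466, 0.2444, 0.3203]
tool_rot: [2.255, 2.185, 0.001]
ft_force: [0.0, -0.1, -1.6]
grip_width: 0.568
```

```bash
python3 - <<'E'
from h import *
s=get_state(); print(s['ft_force'],s['grip_width']); go(.6222,.156,.32-ctrl.hold_point_z)
E
```

```text
[ 0.04611216 -0.06196996 -1.63439692] 0.5678231084357325
pos [0.466  0.2444 0.3203] yaw_y -1.80 go [-0.0834  0.1589  0.0006] spin to -1.8: -0.0
```

step_arm(
  increments=[
    {"claw": 0.3,"tx": -0.012,"ty": 0.025,"tz": 0,"spin": 0},
    {"claw": 0.3,"tx": -0.03,"ty": 0.058,"tz": 0,"spin": 0},
    {"claw": 0.3,"tx": -0.048,"ty": 0.09,"tz": 0,"spin": 0},
    {"claw": 0.3,"tx": -0.066,"ty": 0.125,"tz": 0,"spin": 0},
    {"claw": 0.3,"tx": -0.08,"ty": 0.15,"tz": 0,"spin": 0},
    {"claw": 0.3,"tx": -0.083,"ty": 0.159,"tz": 0,"spin": 0},
    {"claw": 0.3,"tx": -0.083,"ty": 0.159,"tz": 0,"spin": 0},
    {"claw": 0.3,"tx": -0.083,"ty": 0.159,"tz": 0.02,"spin": 0},
  ],
)

```text
time: 22.77
position: [0.6227, 0.1579, 0.3014]
tool_rot: [-2.255, -2.187, -0.005]
ft_force: [0.3, 1.0, -1.0]
grip_width: 0.572
```

step_arm(
  increments=[
    {"claw": 0.3,"tx": 0,"ty": 0,"tz": 0.03,"spin": 0},
    {"claw": 0.3,"tx": 0,"ty": 0,"tz": 0.06,"spin": 0},
    {"claw": 0.3,"tx": 0,"ty": 0,"tz": 0.08,"spin": 0},
    {"claw": 0.3,"tx": 0,"ty": 0,"tz": 0.088,"spin": 0},
    {"claw": 0.3,"tx": 0,"ty": 0,"tz": 0.09,"spin": 0},
    {"claw": 0.3,"tx": 0,"ty": 0,"tz": 0.09,"spin": 0},
    {"claw": 0.3,"tx": 0,"ty": 0,"tz": 0.09,"spin": 0},
  ],
)

```text
time: 23.35
position: [0.6224, 0.1575, 0.2115]
tool_rot: [2.254, 2.187, 0.003]
ft_force: [-0.2, -0.2, -0.3]
grip_width: 0.571
```

```bash
python3 - <<'E'
from h import *
s=get_state(); print(s['ft_force'],s['grip_width']); go(.6222,.156,.2065-ctrl.hold_point_z)
E
```

```text
[-0.24893698 -0.20760648 -0.27699831] 0.571142044938353
pos [0.6224 0.1575 0.2115] yaw_y -1.73 go [-0.0015 -0.0001  0.005 ] spin to -1.8: 0.1
```

step_arm(
  increments=[
    {"claw": 0.3,"tx": -0.001,"ty": 0,"tz": 0.002,"spin": 0},
    {"claw": 0.3,"tx": -0.001,"ty": 0,"tz": 0.003,"spin": 0},
    {"claw": 0.3,"tx": -0.001,"ty": 0,"tz": 0.004,"spin": 0},
    {"claw": 0.3,"tx": -0.001,"ty": 0,"tz": 0.005,"spin": 0},
    {"claw": 0.3,"tx": -0.001,"ty": 0,"tz": 0.005,"spin": 0},
    {"claw": 0.3,"tx": -0.001,"ty": 0,"tz": 0.005,"spin": 0},
  ],
)

```text
time: 23.85
position: [0.6225, 0.1555, 0.2066]
tool_rot: [2.255, 2.185, 0.0]
ft_force: [-2.7, -2.3, 4.9]
grip_width: 0.568
```

step_arm(
  increments=[
    {"claw": 0.7,"tx": 0,"ty": 0,"tz": 0,"spin": 0},
    {"claw": 0.8,"tx": 0,"ty": 0,"tz": 0,"spin": 0},
    {"claw": 0.95,"tx": 0,"ty": 0,"tz": 0,"spin": 0},
    {"claw": 0.95,"tx": 0,"ty": 0,"tz": 0,"spin": 0},
    {"claw": 0.95,"tx": 0,"ty": 0,"tz": 0,"spin": 0},
    {"claw": 0.95,"tx": 0,"ty": 0,"tz": 0,"spin": 0},
    {"claw": 0.95,"tx": 0,"ty": 0,"tz": -0.02,"spin": 0},
    {"claw": 0.95,"tx": 0,"ty": 0,"tz": -0.05,"spin": 0},
  ],
)

```text
time: 24.52
position: [0.621, 0.1547, 0.2524]
tool_rot: [-2.253, -2.184, 0.009]
ft_force: [1.6, -0.1, 0.2]
grip_width: 0.942
```

step_arm(
  increments=[
    {"claw": 0.95,"tx": 0,"ty": 0,"tz": -0.04,"spin": 0},
    {"claw": 0.95,"tx": 0,"ty": 0,"tz": -0.08,"spin": 0},
    {"claw": 0.95,"tx": 0,"ty": 0,"tz": -0.12,"spin": 0},
    {"claw": 0.95,"tx": -0.03,"ty": -0.02,"tz": -0.16,"spin": 0},
    {"claw": 0.95,"tx": -0.06,"ty": -0.04,"tz": -0.2,"spin": 0},
    {"claw": 0.95,"tx": -0.09,"ty": -0.06,"tz": -0.22,"spin": 0},
    {"claw": 0.95,"tx": -0.12,"ty": -0.08,"tz": -0.22,"spin": 0},
    {"claw": 0.95,"tx": -0.12,"ty": -0.08,"tz": -0.22,"spin": 0},
  ],
)

```text
time: 25.18
position: [0.5374, 0.0343, 0.4772]
tool_rot: [2.258, 2.178, -0.003]
ft_force: [1.7, -0.7, -0.3]
grip_width: 0.951
```

```bash
python3 - <<'E'
from h import *
p=imaging.camera_params('wrist'); im=imaging.get_image('wrist'); cv2.imwrite('pics/w8.png',im); np.savez('w8.npz',**p)
a=imaging.get_image('scene'); b=imaging.get_image('side')
cv2.imwrite('pics/scene5.png',a);cv2.imwrite('pics/side5.png',b)
cv2.imwrite('pics/c5.png',np.hstack([im,np.vstack([cv2.resize(x,(285,192)) for x in(a[100:330,150:400],b[80:300,80:370])])]))
go(.5,0,.3)
E
```

```text
pos [0.5383 0.0369 0.4757] yaw_y -1.98 go [-0.0382 -0.037   0.0123] spin to -1.8: -0.2
```

View pics/c5.png

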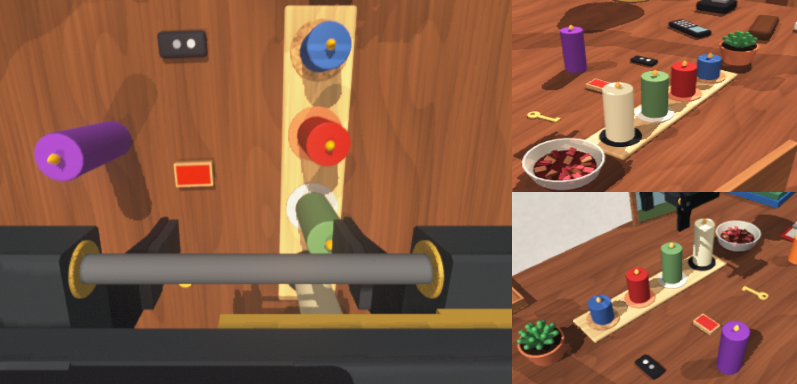

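All four stand on their coasters in the right order, and the bowl and plant are upright. One numeric check of centring follows before hand-in.

```bash
python3 - <<'E'
from h import *
im=cv2.imread('pics/w8.png');p=np.load('w8.npz'); H.update(red=.101,blue=.076,green=.126)
for n in('red','blue'): top(im,p,n)
print('expected red .6189 .0508, blue .6222 .1557')
S={'scene':((245,263),'slate'),}
for v in('scene','side'):
    i0=cv2.imread(f'pics/{v}0.png').astype(int); i1=cv2.imread(f'pics/{v}5.png').astype(int); d=np.abs(i0-i1).max(2)
    for n,(x,y) in dict(bowl=((196,297),(310,131))[v=='side'] and {'scene':(196,297),'side':(310,131)}[v],plant={'scene':(350,158),'side':(109,252)}[v]).items() if 0 else {'bowl':{'scene':(196,297),'side':(310,131)}[v],'plant':{'scene':(350,158),'side':(109,252)}[v]}.items():
        print(v,n,'median change',np.median(d[y-15:y+15,x-15:x+15]))
E
```

```text
red [193. 174.] [29. 35.] dia 0.033 [0.4666 0.0214]
red [324. 140.] [45. 55.] dia 0.049 [0.6132 0.0538]
blue [328.  45.] [43. 47.] dia 0.047 [0.6207 0.1534]
expected red .6189 .0508, blue .6222 .1557
scene bowl median change 50.0
scene plant median change 7.0
side bowl median change 13.0
side plant median change 5.0
```

```bash
python3 - <<'E'
import cv2,numpy as np
a=cv2.imread('pics/scene0.png');b=cv2.imread('pics/scene5.png');c=cv2.imread('pics/side0.png');d=cv2.imread('pics/side5.png')
R=lambda x:cv2.resize(x,(390,290),interpolation=cv2.INTER_CUBIC)
cv2.imwrite('pics/c6.png',np.vstack([np.hstack([R(x[200:335,150:330]) for x in(a,b)]),np.hstack([R(x[90:225,190:370]) for x in(c,d)])]))
E
```

```text
(no output)
```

View pics/c6.png

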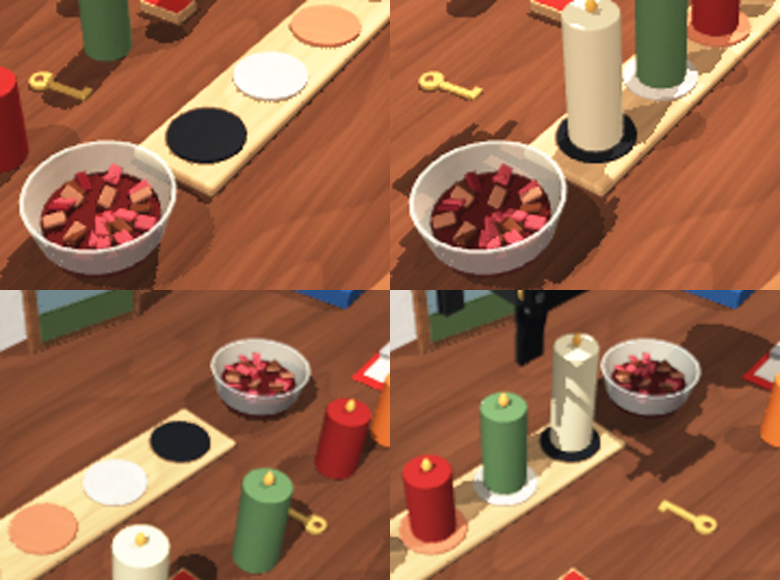

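The bowl has not moved; only the robot's shadow on it changed. Ivory and green sit centred on their coasters. I hand the job in.

```bash
python3 -c "
from bench import workorder; print(workorder.close_job())"
```

```text
the job is handed in; nothing more can be done
None
```

The four candles are upright on the coasters in height order: ivory on slate next to the bowl, then green on marble, red on copper, and blue on cork next to the plant. I handed the job in after about 25 s of robot time, with the gripper clear of everything.

**Order and upright:** the last scene, side and wrist pictures show all four standing in the right order.

**Centring:**
- Blue measured about 3 mm from its coaster's centre.
- The automatic measurement for red read about 6 mm off. Its colour mask took in part of the candle's side; judged by eye from the visible top disc, red is within about 3 mm.
- Ivory and green were checked only by eye in the final pictures, and they look centred.

**Bowl and plant:** an automatic picture comparison flagged a change at the bowl. Side-by-side crops showed it was only the robot's shadow and the bowl had not moved. The plant showed almost no change.

**Look-alikes:** I did not touch the purple or orange candles.

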